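# Put the washed slicer inserts away in their blade box

### The job

The washed slicer inserts are standing in the drainer: lever up the flush lid of the wooden blade box with the palette knife through the notch in its front, swing it wide open, and slide every insert from the drainer fully home into a free groove of its own, leaving any insert already in the box where it belongs. Then close the lid gently until it is flush and leave the knife lying flat on the worktop, without disturbing the bowl, the spice jar or the salt.

Things in the scene. Friction and masses are not known exactly. Their poses are not given: they have to be found in the camera images.
- blade_box: light wooden storage box for slicer inserts, fixed, 138 mm (x) by 218 mm (y), 94 mm high, walls 6 mm. Origin: centre of its underside; front faces -x, lid hinged along the back (+x), pry notch in the front rim, five grooves inside (see groove). Only the combs beyond |x| = 43 mm fill its inside; the middle is open for fingers.
- groove (a point): middle groove at the inner floor, axes as the box. Five upright grooves at y = -72, -36, 0, 36, 72 mm from here. In each an insert stands upright with its length along x, centred at x = 0, lower edge at this height, top 70 mm above it. Grooves are 7 mm wide, 114 mm long, up to 46 mm above here; sloping lead-ins above, up to 57 mm, widen to 17 mm (y) and 124 mm (x).
- notch (a point): pry notch at the outer face of the front rim, axes as the box: 34 mm wide (y), its bottom 4.5 mm below this point, the lid's underside 4.5 mm above it. The lid's front edge is 7 mm behind (+x). A level blade goes straight in along +x under the lid.
- hinge (a point): middle of the lid's hinge axis (along the box's y), axes as the box, at x = 62, z = 94 mm of the box, level with the shut lid's upper face.
- lid (a joint): hinge angle of the box lid, rad: 0 shut (flush with the rim, nothing for fingers to take), 1.57 upright, stop at 1.9; the front edge rises and swings back. A 6 mm wooden board, 120 g, reaching 124 mm forward of the hinge. A stiff friction hinge (about 0.13 N m, some 2 N at the front edge) holds it at any angle.
- lid_edge (a point): middle of the lower front edge of the lid, moves with it (z of this point is normal to the lid).
- knife: cranked palette knife, 187 mm long, 90 g, flat on the worktop. Origin: under the middle of the dark wooden handle; x points to the blade, z up. Handle x -47 to 47 mm, 18 mm wide (y), 20 mm high (z 0 to 20). Steel blade 20 mm wide, 3 mm thick (z 0 to 3 mm), level, x 64 mm to its round end at 140 mm.
- knife_tip (a point): end of the knife's blade, at x = 140, z = 1.5 mm in the knife's frame.
- drainer: steel wire drainer, loose, 0.4 kg, 127 mm (x) by 166 mm (y). Origin: centre of its underside. Four stalls at y = -54, -18, 18, 54 mm, each between two wire loops 8 mm apart, 47 mm high (|x| up to 40 mm); an insert stands there along x, lower edge at z = 12 mm, top at z = 82 mm. A frame wire 24 mm high runs round the outside.
- plate_1: slicer insert: flat slab 110 mm long (x), 5 mm thick (y), 70 mm high (z), 70 g, white plastic frame round a steel panel with one long slicing slit. Origin: middle of its lower edge. All inserts are the same size outside, fit any groove, either end first. Washed: stands on edge in a drainer stall, or is absent.
- plate_2: slicer insert: flat slab 110 mm long (x), 5 mm thick (y), 70 mm high (z), 70 g, white plastic frame round a steel panel with large round holes. Origin: middle of its lower edge. All inserts are the same size outside, fit any groove, either end first. Washed: stands on edge in a drainer stall, or is absent.
- plate_3: slicer insert: flat slab 110 mm long (x), 5 mm thick (y), 70 mm high (z), 70 g, white plastic frame round a steel panel with a row of upright teeth. Origin: middle of its lower edge. All inserts are the same size outside, fit any groove, either end first. Washed: stands on edge in a drainer stall, or is absent.
- plate_4: slicer insert: flat slab 110 mm long (x), 5 mm thick (y), 70 mm high (z), 70 g, white plastic frame round a steel panel with many small holes. Origin: middle of its lower edge. All inserts are the same size outside, fit any groove, either end first. Washed: stands on edge in a drainer stall, or is absent.
- stored_1: slicer insert: flat slab 110 mm long (x), 5 mm thick (y), 70 mm high (z), 70 g, white plastic frame round a steel panel with a few wide round holes. Origin: middle of its lower edge. All inserts are the same size outside, fit any groove, either end first. Put away earlier: stands in a groove of the box under the lid, or is absent.
- stored_2: slicer insert: flat slab 110 mm long (x), 5 mm thick (y), 70 mm high (z), 70 g, white plastic frame round a steel panel with one long slicing slit. Origin: middle of its lower edge. All inserts are the same size outside, fit any groove, either end first. Put away earlier: stands in a groove of the box under the lid, or is absent.
- bowl: white china bowl 130 mm wide and 58 mm high, standing behind the work; not to be disturbed. Origin: centre of its underside.
- spice_jar: glass spice jar with red cap, 45 mm wide, 106 mm high, standing behind the work; not to be disturbed. Origin: centre of its underside.
- salt: glass salt shaker, 44 mm wide, 90 mm high, standing behind the work; not to be disturbed. Origin: centre of its underside.
Not all that is in view belongs to the job. Leave any red look-alike of the plate_3 alone.

How it is judged:
By the outcome, as a careful person would: the job done as asked, in the order asked, and still so for the second after the job is handed in, with the robot touching nothing.
Of plate_1, plate_2, plate_3, plate_4 only 2 to 4 are there at a start; the rules pass over those that are not, and their reading is None.
Of stored_1, stored_2 only 1 to 1 are there at a start; the rules pass over those that are not, and their reading is None.
At some moment in a run one of knife, drainer may be knocked a few centimetres aside while the robot is not near it.
It also fails if it takes over 210 s, if anything falls off the work surface, if the arm or the gripper's body presses on something with over 40 N, if the wrist force passes 120 N, or if a joint passes its speed limit or range.

### The arm

A 7-joint arm with a two-finger parallel gripper is mounted at the origin on the work surface; the furniture and walls round the work are solid. World frame = base frame: x ahead of the robot, y to its left, z up, the work surface at z = 0. Lengths are in m, angles in rad, forces in N, time in s.
With the tool pointing down it reaches from about 0.425 to 0.925 m from the base axis. Payload 6.8 kg.
Tool frame: the origin (TCP) lies on the mounting face of the last link; the fingertips stand 173 mm ahead of it and the grasp point (between the pads) lies 155 mm ahead of it; z points along the fingers, y is the line along which they close (so a half turn about z gives the same grasp; the last joint's range is limited). The gripper opens to 85 mm and grips with 20 to 120 N. Pads are 22 mm wide; open, the fingers measure 114 mm over their backs; the gripper's body (76 mm by 85 mm) begins 54 mm behind the grasp point. The pads swing forward as they close: fully open they stand 13 mm farther back than shut.
Start: joints at [1.204, 0.477, 0.022, 1.555, -0.011, 1.109, -0.083], TCP at [0.173, -0.653, 0.405] pointing down, gripper open.
Joint ranges: [-2.96, 2.96], [-0.34, 2.1], [-1.41, 1.46], [0.24, 2.44], [-1.37, 4.51], [0.17, 1.92], [-2.96, 2.96]. Speed limits (rad/s): [2.39, 2.39, 3.14, 3.14, 3.14, 3.14, 3.14].

### API

Orientations are given as a unit quaternion [w, x, y, z].
In Python, from station import bot gives the robot as it stands. The module is installed in compiled form; this text tells all that it offers.
- The arm moves only by the shell command python3 -m pendant 'ROWS' [FORCE]. ROWS is JSON, a list of rows, each a list of 5 numbers: the finger opening in m, from 0 to 0.0854, then the shift along the tool's x, y, z in m, then the turn about the tool's z in degrees. In form: [[jaw, x, y, z, yaw], ...]. A call has 1 to 12 rows; each row shifts and turns the commanded pose from where the row before left it, along the tool's axes as they then stand; what a row does not reach is not made up. A row lasts 1/12 s, in which the tool goes at most 41.7 mm and 7.16 degrees, less where a joint would pass 70% of its speed; a pose out of reach is approached as far as the arm can. A call with a gripper value outside its range is refused whole. The fingers move at their own pace and stop on an object; FORCE is the grip in N (left out, the last holds). Time passes only in rows, so rows that do not move let the fingers close. It gives the time, the measured TCP pose, the force, the opening and the grip force at its end, in the units of the state.
- bot.get_obs(): the state, without advancing time (a new reading comes with each control period).
- bot.read_camera(name): name is "scene" or "top"; returns (picture, depth): 420x560x3 uint8, blue, green, red; 420x560 float32, m along the optical axis (not along the pixel's ray), 0 where there is no reading.
- bot.camera_model(name): a dict with "intrinsics" (3x3 intrinsics, pixels), "dist_coeffs" ([k1, k2, p1, p2, k3] as OpenCV has them; the pictures are not rectified), "R" (3x3) and "t" (3): a world point X has camera coordinates R X + t. Camera axes: x right, y down, z forward; pixel columns grow to the right and rows downward; lengths in m; the calibration is good to about 2 mm. A picture is of the moment at which its call begins. camera_model takes no time and is no camera call.
- bot.hand_in(): hands the job in; it is judged then, once.
Trained networks look in the newest picture that a camera, given by its name, has taken for a name from the list of things; names that differ only in an ending like _2 or _b are one class to them, and where a whole thing is asked for, a point or a joint stands for the part that bears it (a point fixed in the world has none). Each returns a list of dicts, best first, with "score" (0 to 1); they miss things now and then, are a little off and sometimes report something else, mostly with a low value. They report only what shows in the picture. A call takes as long as a camera call. They do not tell look-alikes from the thing itself.
- bot.boxes_of(name, camera): "at" ([column, row] in pixels, amid what is visible of it).
- bot.trace(name, camera): "mask" (420x560 bool, what is visible of it) and "at" ([column, row] in pixels, amid what is visible of it).
- bot.pinpoint(name, camera): "at" ([column, row] in pixels: a listed point, or the origin of a listed thing).
The state is a dict: "t": time; "q": joint angles; "joint_vel": joint speeds; "joint_torque": joint torques, N m; "eef_pos": TCP position; "tool_rot": TCP orientation; "contact_force": force on the tool from outside, world axes, zero at the start; "torque": the same for the moment, N m; "gripper_width": opening from 0.0 (shut) to 1.0 (fully open); "grasp_force": force on a finger pad.
Only numpy, scipy, OpenCV 4.12 (cv2) and the standard library are available. Lean on these libraries where they do the work, as an engineer would, in place of code of your own. Each camera call takes 0.05 s, during which the arm holds its last target. There are 200 camera calls.

## Working session

There is one attempt and no reset: what is moved stays moved. The work goes in short steps, Python scripts to look and compute and a shell command to move; the robot and the scene stay as the last step left them, time stands still between calls to the robot, and variables do not carry over. Pictures are saved under pics/ and viewed, at most 14 in all, crops included, and the job is handed in when it is done.

```bash
mkdir -p pics
python3 - <<'E'
from station import bot
import cv2,numpy as np
o=bot.get_obs(); print({k:np.round(v,3).tolist() for k,v in o.items()})
for c in("scene","top"):
    p,d=bot.read_camera(c); cv2.imwrite(f"pics/{c}0.png",p); np.save(f"{c}_d.npy",d)
    m=bot.camera_model(c); print(c,{k:np.round(v,4).tolist() for k,v in m.items()})
    for n in("plate_1","plate_3","stored_1","knife","drainer","blade_box","knife_tip","notch","hinge","groove","lid_edge","bowl","spice_jar","salt"):
        r=bot.pinpoint(n,c); print(n,[(np.round(x["at"]).tolist(),round(x["score"],2)) for x in r])
E
```

```text
{'t': 0.0, 'q': [1.204, 0.478, 0.022, 1.556, -0.012, 1.109, -0.083], 'joint_vel': [-0.0, 0.001, -0.0, 0.0, 0.001, -0.001, 0.001], 'joint_torque': [0.0, -59.645, 1.608, -28.12, 0.012, 0.009, 0.0], 'eef_pos': [0.173, -0.652, 0.404], 'tool_rot': [-0.001, 0.992, 0.129, -0.0], 'contact_force': [0.323, 0.677, -0.416], 'torque': [-0.008, 0.003, 0.021], 'grasp_force': 0.0, 'gripper_width': 1.002}
scene {'intrinsics': [[411.3545, 0.0, 276.7709], [0.0, 411.3545, 213.9579], [0.0, 0.0, 1.0]], 'dist_coeffs': [-0.0752, 0.0, 0.0, 0.0, 0.0], 'R': [[0.9156, -0.4015, -0.0193], [-0.3113, -0.678, -0.6659], [0.2543, 0.6157, -0.7458]], 't': [-0.5262, 0.2153, 1.0873]}
plate_1 [([354.0, 292.0], 0.88), ([275.0, 326.0], 0.85), ([288.0, 323.0], 0.77), ([312.0, 309.0], 0.71)]
plate_3 [([354.0, 292.0], 0.88), ([275.0, 326.0], 0.85), ([288.0, 323.0], 0.77), ([312.0, 309.0], 0.71)]
stored_1 []
knife [([251.0, 261.0], 0.78)]
drainer [([294.0, 319.0], 0.77), ([240.0, 189.0], 0.43)]
blade_box [([243.0, 191.0], 0.75), ([251.0, 260.0], 0.68)]
knife_tip [([286.0, 228.0], 0.88)]
notch []
hinge [([235.0, 155.0], 0.85)]
gr
[... 371 characters left out ...]
26, -0.2031], [0.2031, -0.0029, -0.9791]], 't': [-0.0298, 0.589, 1.2535]}
plate_1 [([375.0, 201.0], 0.76), ([381.0, 279.0], 0.63), ([383.0, 268.0], 0.53)]
plate_3 [([375.0, 201.0], 0.76), ([381.0, 279.0], 0.63), ([383.0, 268.0], 0.53)]
stored_1 []
knife [([297.0, 273.0], 0.93), ([322.0, 191.0], 0.69)]
drainer [([375.0, 262.0], 0.86)]
blade_box [([210.0, 253.0], 0.97), ([183.0, 240.0], 0.24)]
knife_tip [([282.0, 228.0], 0.65), ([180.0, 243.0], 0.51)]
notch [([226.0, 253.0], 0.83)]
hinge [([180.0, 241.0], 0.85)]
groove [([224.0, 254.0], 0.45)]
lid_edge [([228.0, 253.0], 0.94)]
bowl [([321.0, 188.0], 0.69)]
spice_jar [([280.0, 187.0], 0.86)]
salt [([257.0, 185.0], 0.57), ([382.0, 281.0], 0.56)]
```

Run:
```python
import cv2
for c,(a,b,e,f) in dict(scene=(110,120,310,270),top=(150,150,270,190)).items():
    p=cv2.imread(f"pics/{c}0.png"); cv2.imwrite(f"pics/{c}0z.png",cv2.resize(p[b:b+f,a:a+e],(0,0),fx=min(800/e,600/f),fy=min(800/e,600/f),interpolation=2)[:600,:800]); print(c,800/e,600/f)
```

```text
scene 2.5806451612903225 2.2222222222222223
top 2.962962962962963 3.1578947368421053
```

View pics/scene0.png

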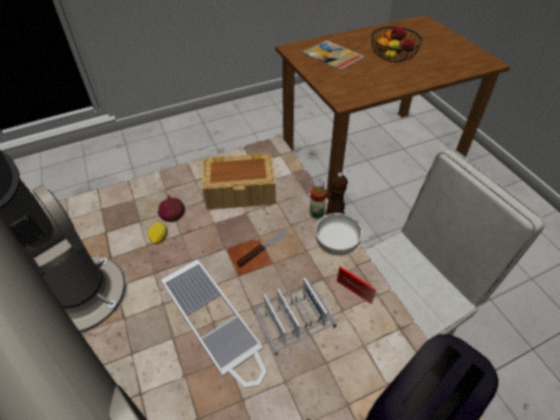

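View pics/top0z.png

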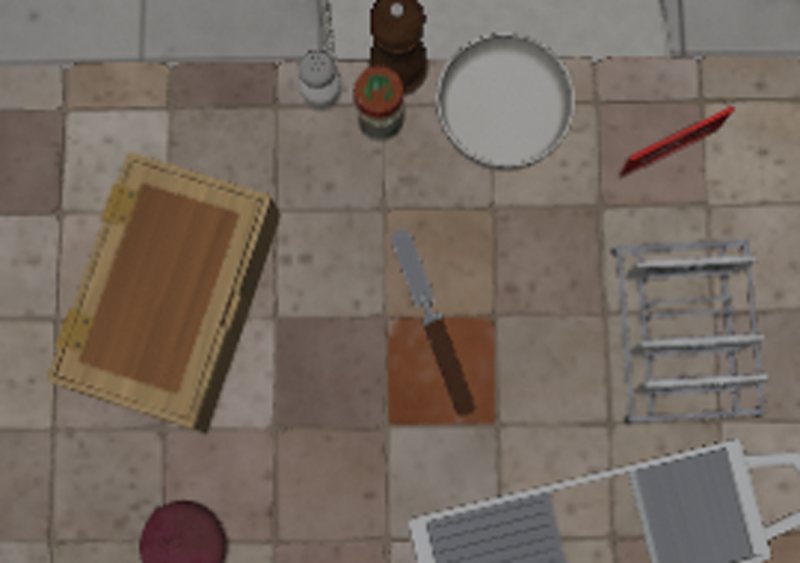

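The scene shows the box at about (239,185), the palette knife at (265,245), a drainer holding three inserts at (295,315), and a red look-alike at (354,285) outside the drainer, which I'll leave alone. In the top view the box hinges face left, so its front faces right. Next I'll measure everything.

```bash
cat > h.py <<'E'
from station import bot
import cv2,numpy as np
def cloud(c,d):
    m=bot.camera_model(c);K,D=np.array(m["intrinsics"]),np.array(m["dist_coeffs"]);R,t=np.array(m["R"]),np.array(m["t"])
    v,u=np.mgrid[:420,:560]; n=cv2.undistortPoints(np.stack([u,v],-1).reshape(-1,1,2).astype(float),K,D).reshape(420,560,2)
    P=np.dstack([n,np.ones((420,560))])*d[...,None]
    return (P-t)@R
def onz(c,uv,z):
    m=bot.camera_model(c);R,t=np.array(m["R"]),np.array(m["t"])
    n=cv2.undistortPoints(np.array(uv,float).reshape(-1,1,2),np.array(m["intrinsics"]),np.array(m["dist_coeffs"])).reshape(-1,2)
    o=-R.T@t; d=np.c_[n,np.ones(len(n))]@R
    return o+d*((z-o[2])/d[:,2])[:,None]
def px(c,X):
    m=bot.camera_model(c);return cv2.projectPoints(np.array(X,float).reshape(-1,1,3),cv2.Rodrigues(np.array(m["R"]))[0],np.array(m["t"]),np.array(m["intrinsics"]),np.array(m["dist_coeffs"]))[0].reshape(-1,2)
def rect(P):
    (cx,cy),(w,h),a=cv2.minAreaRect((P[:,:2]*1000).astype(np.float32)); return np.round([cx,cy,w,h,a],1).tolist()
E
python3 - <<'E'
from h import *
d=np.load("top_d.npy");C=cloud("top",d);p=cv2.imread("pics/top0.png")
ok=d>0
b=bot.trace("blade_box","top")[0]["mask"]&ok
for lo,hi in((.085,.1),(.09,.1)):
    m=b&(C[...,2]>lo)&(C[...,2]<hi); m=cv2.erode(m.astype(np.uint8),np.ones((2,2)))>0; print("box",rect(C[m]),np.percentile(C[m][:,2],[5,50,95]),m.sum())
print("hinge",onz("top",[180,241],.094),"notch",onz("top",[226,253],.0835),"edge",onz("top",[228,253],.088))
for n in("knife","drainer","bowl","spice_jar","salt"):
    r=bot.trace(n,"top")
    for x in r[:2]:
        m=x["mask"]&ok;P=C[m]; print(n,round(x["score"],2),m.sum(),"med",np.round(np.median(P,0),3),"rect",rect(P[P[:,2]>-.01]),"z",np.round(np.percentile(P[:,2],[5,95]),3))
print("knife o,tip",onz("top",[[297,273],[282,228]],.002))
for x in bot.trace("plate_1","top"):
    m=x["mask"]&ok;P=C[m];print("plate",x["at"],round(x["score"],2),rect(P[P[:,2]>.06]) if (P[:,2]>.06).sum()>4 else "",np.round(P[:,2].max(),3),(P[:,2]>.06).sum())
m=ok&(C[...,2]>.065)&(C[...,2]<.1);m[:,:340]=0;m[:225]=0
n,l,s,ce=cv2.connectedComponentsWithStats(m.astype(np.uint8))
for i in range(1,n): print(s[i],rect(C[l==i]),np.round(C[l==i][:,2].mean(),3))
E
```

```text
box [523.6, 182.8, 136.3, 213.9, 71.8] [0.0892632  0.09349433 0.09745475] 3825
box [523.2, 182.9, 136.3, 213.0, 71.8] [0.09068022 0.09371839 0.09754417] 2738
hinge [[0.54008063 0.24635051 0.094     ]] notch [[0.5084826  0.12539241 0.0835    ]] edge [[0.50776022 0.11955867 0.088     ]]
knife 0.82 418 med [ 0.499 -0.058  0.014] rect [503.2, -59.6, 183.2, 20.8, 19.7] z [-0.001  0.022]
drainer 0.56 501 med [ 0.535 -0.317  0.014] rect [493.8, -303.5, 173.8, 133.8, 2.5] z [-0.003  0.039]
bowl 0.68 1730 med [ 0.714 -0.132  0.015] rect [704.4, -129.3, 129.4, 128.6, 7.6] z [0.004 0.056]
spice_jar 0.93 378 med [ 0.69  -0.011  0.102] rect [715.4, -7.4, 78.7, 45.5, 13.3] z [0.005 0.109]
salt 0.81 264 med [0.721 0.044 0.064] rect [733.5, 46.8, 52.2, 44.9, 0.9] z [0.007 0.09 ]
knife o,tip [[ 0.46208173 -0.06232924  0.002     ]
 [ 0.58998186 -0.02206848  0.002     ]]
plate [386.4, 280.0] 0.74 [437.3, -297.8, 5.7, 106.9, 1.6] 0.087 98
plate [388.2, 263.9] 0.69 [472.8, -295.8, 6.4, 103.1, 3.6] 0.086 95
plate [383.1, 240.6] 0.67 [543.6, -295.6, 6.0, 106.8, 2.4] 0.087 116
[477 225  31  29 192] [530.8, 
[... 1006 characters left out ...]
  1   1] [441.8, -686.1, 0.0, 0.0, 0.0] 0.1
[367 276  42   5  99] [437.3, -298.9, 5.7, 109.2, 1.6] 0.079
[522 276   1   1   1] [432.1, -660.8, 0.0, 0.0, 0.0] 0.096
[526 277   1   1   1] [428.9, -670.5, 0.0, 0.0, 0.0] 0.099
[523 278   2   1   2] [426.6, -664.1, 3.9, 0.0, 91.4] 0.097
[520 284  19  24 147] [372.2, -681.7, 70.7, 34.6, 27.8] 0.082
[476 287  18  38 152] [358.7, -558.7, 100.6, 34.0, 3.5] 0.085
[494 294  22  31 232] [347.9, -607.7, 79.7, 49.1, 3.9] 0.082
[509 295   1   1   1] [382.7, -617.6, 0.0, 0.0, 0.0] 0.1
[490 296   3   3   3] [379.9, -569.7, 1.2, 7.5, 41.8] 0.095
[488 300   1   1   1] [371.8, -561.2, 0.0, 0.0, 0.0] 0.093
[484 309   1   1   1] [348.6, -545.6, 0.0, 0.0, 0.0] 0.1
```

```bash
cat >> h.py <<'E'
def go(x,y,z,phi,base=None):
    """shift in current tool axes, then yaw (deg about tool z); tool down"""
    o=bot.get_obs();w,a,b,c=o["tool_rot"];f=2*np.arctan2(b,a);p=o["eef_pos"]
    dx,dy=x-p[0],y-p[1];s=(dx*np.cos(f)+dy*np.sin(f))*1000,(dx*np.sin(f)-dy*np.cos(f))*1000
    t=np.radians(phi);s2=(dx*np.cos(t)+dy*np.sin(t))*1000,(dx*np.sin(t)-dy*np.cos(t))*1000
    yaw=(np.degrees(f)-phi+180)%360-180
    print("now",np.round(p,4),"phi",round(np.degrees(f),2),"tilt",np.round([w,c],3),"F",np.round(o["contact_force"],1),"w",round(o["gripper_width"],3),"g",round(o["grasp_force"],1))
    print("mm shift(then yaw)",np.round(s,1),"shift(after yaw)",np.round(s2,1),"down",round((p[2]-z)*1000,1),"yaw",round(yaw,1))
E
python3 - <<'E'
from h import *
d=np.load("top_d.npy");C=cloud("top",d)
m=bot.trace("knife","top")[0]["mask"]&(d>0);P=C[m]
H=P[(P[:,2]>.013)];B=P[P[:,2]<.008]
print("handle",rect(H),len(H),"blade",rect(B),H.mean(0),B.mean(0))
v=np.linalg.svd(P[:,:2]-P[:,:2].mean(0))[2][0];print("yaw",np.degrees(np.arctan2(v[1],v[0])))
v=np.linalg.svd(H[:,:2]-H[:,:2].mean(0))[2][0];print("yawH",np.degrees(np.arctan2(v[1],v[0])))
go(.487,-.063,.3,19.5)
E
```

```text
handle [461.9, -72.9, 96.5, 17.9, 19.0] 213 blade [523.9, -52.2, 139.2, 20.8, 19.7] [ 0.46301619 -0.07258885  0.0185745 ] [ 0.54968306 -0.04313222  0.00210779]
yaw -161.07912776233414
yawH -161.17726830519828
now [ 0.1727 -0.6525  0.4047] phi 14.83 tilt [ 0. -0.] F [0.4 0.4 0.2] w 0.998 g 0.0
mm shift(then yaw) [ 454.7 -489.5] shift(after yaw) [ 493.  -450.8] down 104.7 yaw -4.7
```

```bash
python3 -m pendant '[[0.05,23,-24.5,0,0],[0.05,0.023,-0.0245,0,0]]' 2>&1 | tail -3; python3 -c "
from h import *
go(.4885,-.0637,.3,19)"
```

```text
contact_force: [0.8, 0.6, -0.8]
gripper_width: 0.748
grasp_force: 0.0
now [ 0.208  -0.5859  0.4042] phi 14.66 tilt [-0. -0.] F [ 0.8  0.6 -0.8] w 0.748 g 0.0
mm shift(then yaw) [ 403.5 -434.2] shift(after yaw) [ 435.2 -402.4] down 104.2 yaw -4.3
```

```bash
python3 -m pendant '[[0.05,0.024,-0.0256,0,0],[0.05,0.024,-0.0256,0,0],[0.05,0.024,-0.0256,0,0],[0.05,0.024,-0.0256,0,0],[0.05,0.024,-0.0256,0,0],[0.05,0.024,-0.0256,0,0],[0.05,0.024,-0.0256,0,0],[0.05,0.024,-0.0256,0,0],[0.05,0.024,-0.0256,0,0],[0.05,0.024,-0.0256,0,0]]' >/dev/null; python3 -m pendant '[[0.05,0.024,-0.0256,0,0],[0.05,0.024,-0.0256,0.015,0],[0.05,0.024,-0.0256,0.015,0],[0.05,0.024,-0.0256,0.015,0],[0.05,0.024,-0.0256,0.015,0],[0.05,0.024,-0.0256,0.015,0],[0.05,0.018,-0.019,0.015,0],[0.05,0,0,0.015,-2],[0.05,0,0,0,-2],[0.05,0,0,0,0]]' ; python3 -c "
from h import *
go(.4885,-.0637,.177,19)"
```

```text
t: 3.73
eef_pos: [0.4874, -0.0685, 0.2989]
tool_rot: [-0.0, 0.986, 0.165, -0.001]
contact_force: [0.6, -1.1, 0.4]
gripper_width: 0.582
grasp_force: 0.0
now [ 0.4874 -0.0685  0.2989] phi 18.97 tilt [-0.    -0.001] F [ 0.6 -1.1  0.4] w 0.582 g 0.0
mm shift(then yaw) [ 2.6 -4.2] shift(after yaw) [ 2.6 -4.2] down 121.9 yaw -0.0
```

```bash
python3 -m pendant '[[0.05,0.0026,-0.0042,0.02,0],[0.05,0,0,0.025,0],[0.05,0,0,0.025,0],[0.05,0,0,0.025,0],[0.05,0,0,0.015,0],[0.05,0,0,0.0115,0],[0.05,0,0,0,0]]' 60 >/dev/null; python3 -m pendant '[[0.01,0,0,0,0],[0.01,0,0,0,0],[0.01,0,0,0,0],[0.01,0,0,0,0],[0.01,0,0,0,0],[0.01,0,0,0,0],[0.01,0,0,0,0],[0.01,0,0,0,0]]' 100; python3 -c "
from h import *
go(.4885,-.0637,.177,19)"
```

```text
t: 4.98
eef_pos: [0.4892, -0.0644, 0.1798]
tool_rot: [0.0, 0.987, 0.163, 0.001]
contact_force: [-1.3, -0.0, 6.0]
gripper_width: 0.181
grasp_force: 98.3
now [ 0.4892 -0.0644  0.1798] phi 18.81 tilt [0.    0.001] F [-1.3 -0.   6. ] w 0.181 g 98.3
mm shift(then yaw) [-0.5 -0.9] shift(after yaw) [-0.5 -0.9] down 2.8 yaw -0.2
```

```bash
python3 -m pendant '[[0.01,0,0,-0.01,0],[0.01,0,0,-0.02,0],[0.01,0,0,-0.03,0],[0.01,0,0,-0.03,-6],[0.01,0,0,-0.03,-7],[0.01,0,0,0,-7],[0.01,0,0,0,-7],[0.01,0,0,0,-7],[0.01,0,0,0,-7],[0.01,0,0,0,-7],[0.01,0,0,0,-5],[0.01,0,0,0,0]]'
python3 - <<'E'
from h import *
go(.459,-.013,.2618,71.8)
for c in("top","scene"):
    p,d=bot.read_camera(c); cv2.imwrite(f"pics/{c}1.png",p)
    r=bot.pinpoint("knife_tip",c); print(c,[(np.round(x["at"],1).tolist(),round(x["score"],2)) for x in r])
    for x in bot.trace("knife",c)[:1]:
        C=cloud(c,d);m=x["mask"]&(d>0);P=C[m];P=P[P[:,2]>.06]
        print(len(P),"z",np.percentile(P[:,2],[5,50,95]) if len(P) else 0, rect(P) if len(P) else 0)
        t=P[np.argsort(P@[.31,.95,0])[-40:]];print("tip region",t.mean(0),t.max(0))
        np.save(f"kn_{c}.npy",P)
E
```

```text
t: 5.98
eef_pos: [0.4884, -0.0645, 0.2993]
tool_rot: [0.001, 0.809, 0.588, 0.0]
contact_force: [-0.5, -0.3, -1.6]
gripper_width: 0.179
grasp_force: 97.9
now [ 0.4884 -0.0645  0.2993] phi 71.98 tilt [0.001 0.   ] F [-0.5 -0.3 -1.6] w 0.179 g 97.9
mm shift(then yaw) [ 39.9 -43.9] shift(after yaw) [ 39.7 -44. ] down 37.5 yaw 0.2
top [([257.9, 245.7], 0.47)]
155 z [0.11803385 0.1216352  0.12497632] [510.2, 8.8, 59.7, 18.4, 72.1]
tip region [0.51705472 0.02962153 0.1215    ] [0.52570789 0.03642666 0.12511179]
scene [([235.2, 157.3], 0.65)]
239 z [0.12282895 0.13893731 0.1417391 ] [486.3, -72.8, 139.7, 17.7, 70.5]
tip region [ 0.49998111 -0.02524716  0.12761887] [ 0.51103664 -0.00504293  0.14045251]
```

```bash
python3 -m pendant '[[0.01,0.01,-0.01,0,0],[0.01,0.015,-0.016,0.01,0],[0.01,0.015,-0.016,0.013,0],[0.01,0,0,0.0145,0],[0.01,0,0,0,0]]'
python3 - <<'E'
from h import *
go(.459+.002*.95,-.013-.002*.31,.2618,71.8)
p,d=bot.read_camera("top"); q,_=bot.read_camera("scene")
a=cv2.resize(p[190:330,170:310],(400,400),interpolation=2);b=cv2.resize(q[140:280,170:310],(400,400),interpolation=2)
cv2.imwrite("pics/pre.png",np.hstack([a,b]))
C=cloud("top",d);m=bot.trace("knife","top")[0]["mask"]&(d>0);P=C[m];P=P[P[:,2]>.06];print(rect(P),np.percentile(P[:,2],[5,50,95]))
x=P@[.3123,.95,0];print("slope",np.polyfit(x,P[:,2],1))
print("notch",[(np.round(x["at"],1),x["score"]) for x in bot.pinpoint("notch","top")])
m=bot.trace("blade_box","top")[0]["mask"]&(d>0)&(C[...,2]>.085);P=C[m];print("box",rect(P))
E
```

```text
t: 6.7
eef_pos: [0.4592, -0.0114, 0.259]
tool_rot: [-0.001, 0.809, 0.588, -0.002]
contact_force: [0.2, -0.8, -0.4]
gripper_width: 0.178
grasp_force: 98.0
now [ 0.4592 -0.0114  0.259 ] phi 71.99 tilt [-0.001 -0.002] F [ 0.2 -0.8 -0.4] w 0.178 g 98.0
mm shift(then yaw) [-1.6  2.3] shift(after yaw) [-1.6  2.3] down -2.8 yaw 0.2Traceback (most recent call last):
  File "<stdin>", line 6, in <module>
IndexError: list index out of range
```

View pics/pre.png

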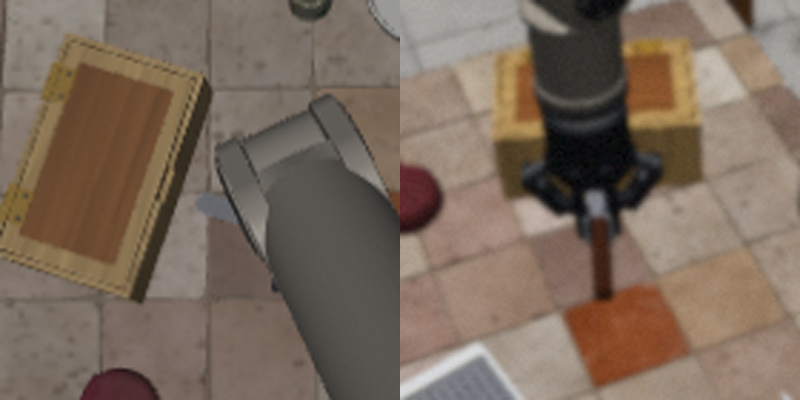

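Run:
```python
from h import *
p,d=bot.read_camera("top");C=cloud("top",d)
B=np.array([.5235,.183]);x=(C[...,:2]-B)@[.3123,.95];y=(C[...,:2]-B)@[-.95,.3123]
m=(d>0)&(x<-.075)&(x>-.14)&(abs(y)<.035)&(C[...,2]>.06)&(C[...,2]<.1)
n,l,s,ce=cv2.connectedComponentsWithStats(m.astype(np.uint8));i=1+np.argmax(s[1:,4]);m=l==i
print(m.sum(),"box-x",x[m].min(),x[m].max(),"y",np.percentile(y[m],[3,50,97]),"z",np.percentile(C[...,2][m],[5,50,95]))
for k in(0,1,2): 
    e=m&(x>x[m].max()-.008*(k+1))&(x<=x[m].max()-.008*k); print(np.median(x[e]),np.median(y[e]),np.median(C[...,2][e]),e.sum())
f=(d>0)&(abs(C[...,2]-.094)<.006)&(abs(x)<.09)&(abs(y)<.13);print("boxrect",rect(C[f]))
print("front edge x at |y|<.01",np.percentile(x[f&(abs(y)<.03)],[0,1]), "rim", np.percentile(x[f&(abs(y)>.03)],[0,1,99,100]),np.percentile(y[f],[0,1,99,100]))
o=onz("top",[226,253],.0835)[0,:2]-B;print("notch pin",o@[.3123,.95],o@[-.95,.3123])
```

```text
101 box-x -0.13731956727470157 -0.09626933650257981 y [-0.00921934  0.00088239  0.00940737] z [0.07921698 0.08337845 0.0881153 ]
-0.10106428505644835 -0.0005044065374675478 0.08288920410082391 18
-0.10787743653529747 0.0008370236684801239 0.08257976939843047 23
-0.11625757364833963 -0.0002066772642445122 0.08359926140242804 23
boxrect [525.2, 185.2, 141.3, 217.2, 71.4]
front edge x at |y|<.01 [-0.0671965  -0.06497805] rim [-0.06825876 -0.06655534  0.0695296   0.07366749] [-0.1093049  -0.10668427  0.10513263  0.10727816]
notch pin -0.05941714538170205 -0.0037243161794898983
```

```bash
python3 -m pendant '[[0.01,0,0,-0.0028,0],[0.01,0,0,0,0],[0.01,0.007,0,0,0],[0.01,0.007,0,0,0],[0.01,0.007,0,0,0],[0.01,0.005,0,0,0],[0.01,0.005,0,0,0],[0.01,0.005,0,0,0],[0.01,0,0,0,0]]'; python3 -m pendant '[[0.01,0.005,0,0,0],[0.01,0.005,0,0,0],[0.01,0.003,0,0,0],[0.01,0,0,0,0],[0.01,0,0,0,0]]'
```

```text
t: 7.65
eef_pos: [0.4727, 0.0223, 0.2636]
tool_rot: [-0.0, 0.809, 0.587, 0.0]
contact_force: [0.7, 0.5, -0.5]
gripper_width: 0.182
grasp_force: 98.0
t: 8.07
eef_pos: [0.4764, 0.0335, 0.2635]
tool_rot: [0.0, 0.81, 0.587, -0.0]
contact_force: [-0.0, 0.3, -1.1]
gripper_width: 0.18
grasp_force: 98.0
```

```bash
python3 -m pendant '[[0.01,0,0,-0.005,0],[0.01,0,0,-0.006,0],[0.01,0.001,0,-0.009,0],[0.01,0.001,0,-0.009,0],[0.01,0.002,0,-0.009,0],[0.01,0.003,0,-0.009,0],[0.01,0.003,0,-0.009,0],[0.01,0,0,0,0]]' 120
python3 - <<'E'
from h import *
p,d=bot.read_camera("top"); q,_=bot.read_camera("scene")
a=cv2.resize(p[190:330,170:310],(400,400),interpolation=2);b=cv2.resize(q[120:260,170:310],(400,400),interpolation=2)
cv2.imwrite("pics/pry.png",np.hstack([a,b]))
E
```

```text
t: 8.73
eef_pos: [0.4804, 0.0439, 0.3218]
tool_rot: [0.001, 0.81, 0.587, 0.002]
contact_force: [0.4, -0.2, -1.6]
gripper_width: 0.167
grasp_force: 122.1
```

View pics/pry.png

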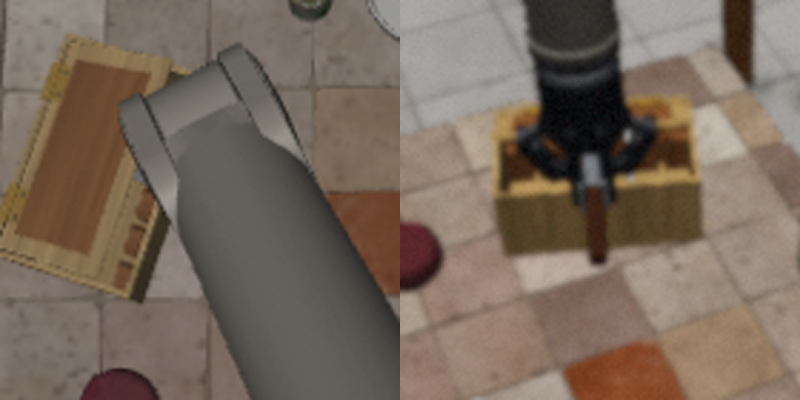

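The lid is lifted about 30°: the grooves now show at crop (125,240), and the blade is under the lid's edge. I'll continue the arc.

```bash
python3 -m pendant '[[0.01,0.004,0,-0.008,0],[0.01,0.005,0,-0.008,0],[0.01,0.006,0,-0.008,0],[0.01,0.007,0,-0.007,0],[0.01,0.007,0,-0.006,0],[0.01,0.008,0,-0.006,0],[0.01,0.008,0,-0.005,0],[0.01,0.009,0,-0.004,0],[0.01,0.009,0,-0.003,0],[0.01,0.009,0,-0.002,0],[0.01,0,0,0,0]]'
python3 - <<'E'
from h import *
p,d=bot.read_camera("top"); q,_=bot.read_camera("scene")
C=cloud("top",d);B=np.array([.5235,.183]);x=(C[...,:2]-B)@[.3123,.95];y=(C[...,:2]-B)@[-.95,.3123]
m=(d>0)&(abs(y)>.06)&(abs(y)<.1)&(C[...,2]>.105)&(x>-.07)&(x<.12)
print(m.sum(),np.polyfit(x[m],C[...,2][m],1) if m.sum()>20 else 0)
go(0,0,0,0)
E
```

```text
t: 9.75
eef_pos: [0.5026, 0.1138, 0.3772]
tool_rot: [-0.0, 0.809, 0.588, 0.001]
contact_force: [-0.5, -0.1, -0.9]
gripper_width: 0.168
grasp_force: 122.3
106 [-6.26590074  0.45288421]
now [0.5021 0.1121 0.3764] phi 71.9 tilt [-0.  0.] F [-0.2 -0.2 -1.2] w 0.172 g 122.2
mm shift(then yaw) [-262.5 -442.4] shift(after yaw) [-502.1  112.1] down 376.4 yaw 71.9
```

```bash
python3 -m pendant '[[0.01,0.006,0,-0.001,0],[0.01,0.007,0,-0.001,0],[0.01,0.007,0,0,0],[0.01,0.007,0,0,0],[0.01,0.007,0,0.0005,0],[0.01,0.007,0,0.001,0],[0.01,0.006,0,0.001,0],[0.01,0.004,0,0.001,0],[0.01,0,0,0,0]]'
python3 - <<'E'
from h import *
p,d=bot.read_camera("top"); q,_=bot.read_camera("scene")
cv2.imwrite("pics/open.png",np.hstack([cv2.resize(p[170:330,130:290],(400,400),interpolation=2),cv2.resize(q[80:240,150:310],(400,400),interpolation=2)]))
go(0,0,0,0)
E
```

```text
t: 10.6
eef_pos: [0.518, 0.1609, 0.3748]
tool_rot: [-0.0, 0.81, 0.587, 0.0]
contact_force: [0.1, 0.3, -0.4]
gripper_width: 0.172
grasp_force: 122.3
now [0.5178 0.16   0.3748] phi 71.86 tilt [-0. -0.] F [-1.   0.5 -0.7] w 0.171 g 122.3
mm shift(then yaw) [-313.3 -442.3] shift(after yaw) [-517.8  160. ] down 374.8 yaw 71.9
```

View pics/open.png

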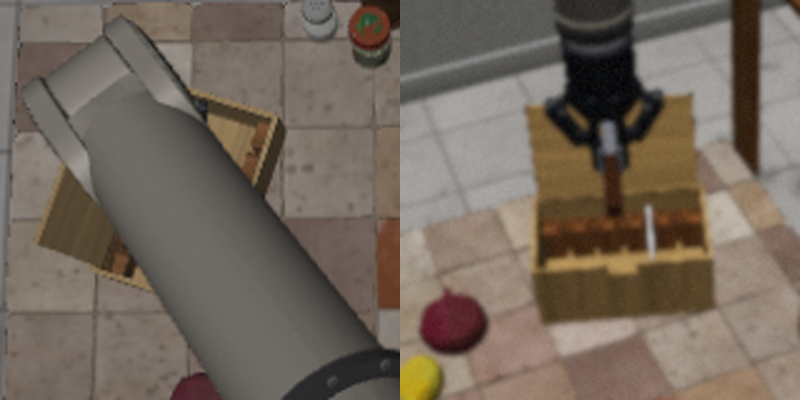

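Lid is wide open (~100°+). One stored insert stands in the second groove from the right (crop (650,230)). I'll back off and put the knife down.

```bash
python3 -m pendant '[[0.01,-0.015,0,0,0],[0.01,-0.025,0,0,0],[0.01,-0.03,0,0,0],[0.01,-0.03,0.006,0,0],[0.01,-0.03,0.012,0,0],[0.01,-0.03,0.012,0,0],[0.01,-0.03,0.012,0,0],[0.01,-0.02,0,0.02,0],[0.01,-0.012,0,0.03,0],[0.01,0,0,0.03,0],[0.01,0,0,0.03,0],[0.01,0,0,0.03,0]]' >/dev/null; python3 -m pendant '[[0.01,0,0,0.02,0],[0.01,0,0,0.015,0],[0.01,0,0,0.01,0],[0.01,0,0,0.005,0],[0.01,0,0,0,0]]'
python3 - <<'E'
from h import *
go(.4885,-.0645,.1798,71.8)
d0,d=bot.read_camera("top");C=cloud("top",d);B=np.array([.5235,.183]);x=(C[...,:2]-B)@[.3123,.95];y=(C[...,:2]-B)@[-.95,.3123]
m=(d>0)&(abs(y)<.1)&(C[...,2]>.12)&(x>.0)&(x<.12)
print("lid pts",m.sum(),np.round([x[m].min(),x[m].max(),C[...,2][m].max()],3))
E
```

```text
t: 12.12
eef_pos: [0.4884, -0.0644, 0.1845]
tool_rot: [-0.0, 0.81, 0.587, -0.0]
contact_force: [-0.1, 0.4, -0.2]
gripper_width: 0.169
grasp_force: 122.3
now [ 0.4884 -0.0644  0.1845] phi 71.82 tilt [-0. -0.] F [-0.1  0.4 -0.2] w 0.169 g 122.3
mm shift(then yaw) [-0.1  0.1] shift(after yaw) [-0.1  0.1] down 4.7 yaw 0.0
lid pts 1905 [0.062 0.1   0.219]
```

```bash
python3 -m pendant '[[0.01,0,0,0.002,0],[0.01,0,0,0.002,0],[0.01,0,0,0.001,0],[0.01,0,0,0,0]]'; python3 -m pendant '[[0.05,0,0,0,0],[0.05,0,0,0,0],[0.05,0,0,0,0],[0.05,0,0,-0.01,0],[0.05,0,0,-0.03,0],[0.05,0,0,-0.04,0],[0.05,0,0,-0.04,0],[0.05,0,0,-0.03,0]]' 40;  python3 - <<'E'
from h import *
p,d=bot.read_camera("top");C=cloud("top",d)
m=(d>0)&(C[...,2]>.068)&(C[...,2]<.1);m[:,:340]=0;m[:225]=0;m[:,440:]=0
n,l,s,ce=cv2.connectedComponentsWithStats(m.astype(np.uint8))
for i in range(1,n):
    if s[i,4]>30:print(s[i],rect(C[l==i]),np.round(C[l==i][:,2].mean(),3),np.round(C[l==i].mean(0),4))
k=bot.trace("knife","top")
for x in k[:1]:
    P=C[x["mask"]&(d>0)];print("knife",rect(P),np.percentile(P[:,2],[5,95]),len(P))
go(.5436,-.2968,.3,92.5)
E
```

```text
t: 12.5
eef_pos: [0.4886, -0.0644, 0.1803]
tool_rot: [0.0, 0.81, 0.586, 0.0]
contact_force: [-0.9, -0.2, -1.1]
gripper_width: 0.173
grasp_force: 122.3
t: 13.17
eef_pos: [0.4887, -0.0638, 0.3336]
tool_rot: [0.001, 0.81, 0.587, 0.001]
contact_force: [0.8, -0.2, -0.3]
gripper_width: 0.586
grasp_force: 0.0
[364 237  42   4  96] [543.4, -297.1, 5.7, 110.4, 2.0] 0.079 [ 0.543  -0.2942  0.0787]
[366 263  42   5  89] [473.1, -297.8, 6.8, 109.1, 3.7] 0.079 [ 0.4727 -0.2982  0.0791]
[367 276  42   5  95] [437.4, -298.8, 5.5, 109.6, 1.7] 0.079 [ 0.4371 -0.2996  0.0793]
knife [492.8, -6.4, 103.5, 41.1, 41.9] [-0.00186613  0.0068767 ] 171
now [ 0.4903 -0.0638  0.3359] phi 71.83 tilt [0.004 0.004] F [-0.5 -0.1 -0.4] w 0.584 g 0.0
mm shift(then yaw) [-204.7  123.3] shift(after yaw) [-235.1   43. ] down 35.9 yaw -20.7
```

```bash
python3 -m pendant '[[0.028,-0.022,0.0133,0,-2],[0.028,-0.0255,0.014,0,0],[0.028,-0.0255,0.014,0,0],[0.028,-0.0255,0.014,0,0],[0.028,-0.0255,0.014,0,0],[0.028,-0.0255,0.014,0,0],[0.028,-0.0255,0.014,0,0],[0.028,-0.0255,0.014,0,0],[0.028,0,0,0.01,-7],[0.028,0,0,0.01,-7],[0.028,0,0,0.01,-4.6],[0.028,0,0,0,0]]'
python3 - <<'E'
from h import *
p,d=bot.read_camera("top");C=cloud("top",d);B=np.array([.5242,.184]);c,s=np.cos(np.radians(71.7)),np.sin(np.radians(71.7));x=(C[...,:2]-B)@[c,s];y=(C[...,:2]-B)@[-s,c]
m=(d>0)&(abs(C[...,2]-.094)<.006)&(abs(x)<.09)&(abs(y)<.13)
print("rim",rect(C[m]),"x",np.percentile(x[m],[1,99]),"y",np.percentile(y[m],[1,99]))
m=(d>0)&(C[...,2]>.068)&(C[...,2]<.085)&(abs(x)<.05)&(abs(y)<.095);print("stored y",np.median(y[m]) if m.any() else 0,m.sum())
cv2.imwrite("pics/box.png",cv2.resize(p[190:320,150:290],(800,743),interpolation=2)[:600])
go(.5434,-.297,.3,92.4)
E
```

```text
t: 14.27
eef_pos: [0.5375, -0.2881, 0.2978]
tool_rot: [-0.002, 0.691, 0.723, -0.0]
contact_force: [-0.2, 1.0, -1.3]
gripper_width: 0.33
grasp_force: 0.0
rim [524.5, 183.1, 137.7, 216.9, 71.7] x [-0.06900064  0.06552087] y [-0.10855947  0.10726265]
stored y -0.03511443149987645 80
now [ 0.5379 -0.288   0.2989] phi 92.33 tilt [-0.002 -0.   ] F [ 0.1  0.6 -0.3] w 0.327 g 0.0
mm shift(then yaw) [-9.2  5.1] shift(after yaw) [-9.2  5.1] down -1.1 yaw -0.1
```

View pics/box.png

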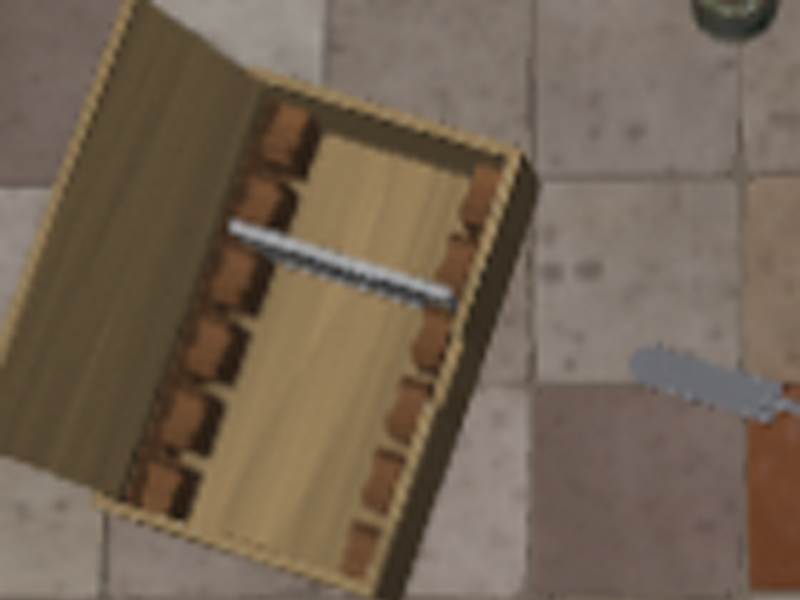

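The stored insert is in groove y=-36, and the other four are free. I'll take the far insert, A, first.

```bash
python3 -m pendant '[[0.028,-0.0092,0.0051,0,0],[0.028,0,0,0.02,0],[0.028,0,0,0.02,0],[0.028,0,0,0.015,0],[0.028,0,0,0.008,0],[0.028,0,0,0,0]]' ; python3 -m pendant '[[0,0,0,0,0],[0,0,0,0,0],[0,0,0,0,0],[0,0,0,0,0],[0,0,0,0,0],[0,0,0,0,0]]' 40;python3 - <<'E'
from h import *
go(.5434,-.297,.235,92.4)
E
```

```text
t: 14.82
eef_pos: [0.5441, -0.2973, 0.2359]
tool_rot: [-0.001, 0.692, 0.721, -0.0]
contact_force: [-0.1, -0.2, 0.6]
gripper_width: 0.326
grasp_force: 0.0
t: 15.32
eef_pos: [0.5448, -0.2972, 0.2381]
tool_rot: [0.001, 0.692, 0.722, 0.0]
contact_force: [0.4, -0.0, 4.9]
gripper_width: 0.042
grasp_force: 43.1
now [ 0.5448 -0.2972  0.2381] phi 92.42 tilt [0.001 0.   ] F [ 0.4 -0.   4.9] w 0.042 g 43.1
mm shift(then yaw) [ 0.3 -1.4] shift(after yaw) [ 0.3 -1.4] down 3.1 yaw 0.0
```

```bash
python3 -m pendant '[[0,0,0,-0.01,0],[0,0,0,-0.02,0],[0,0,0,-0.03,0],[0,0,0,-0.03,0],[0,0,0,-0.03,0],[0,0,0,-0.005,7],[0,0,0,0,7],[0,0,0,0,6.7],[0,0.015,-0.007,0,0],[0,0.03,-0.014,0,0],[0,0.03,-0.014,0,0],[0,0.03,-0.014,0,0]]';python3 -m pendant '[[0,0.032,-0.0147,0,0],[0,0.032,-0.0147,0,0],[0,0.032,-0.0147,0,0],[0,0.032,-0.0147,0,0],[0,0.032,-0.0147,0,0],[0,0.032,-0.0147,0,0],[0,0.032,-0.0147,0,0],[0,0.032,-0.0147,0,0],[0,0.032,-0.0147,0,0],[0,0.02,-0.0097,0,0],[0,0,0,0,0]]';python3 - <<'E'
from h import *
go(.4898,.1943,.36,71.7)
E
```

```text
t: 16.32
eef_pos: [0.5297, -0.1799, 0.362]
tool_rot: [-0.001, 0.81, 0.587, -0.0]
contact_force: [0.0, 0.0, -0.6]
gripper_width: 0.045
grasp_force: 42.3
t: 17.23
eef_pos: [0.4899, 0.1613, 0.3627]
tool_rot: [-0.001, 0.807, 0.591, 0.001]
contact_force: [1.0, 0.5, -0.1]
gripper_width: 0.043
grasp_force: 42.3
now [0.4899 0.1613 0.3627] phi 72.39 tilt [-0.001  0.001] F [ 1.   0.5 -0.1] w 0.043 g 42.3
mm shift(then yaw) [ 31.4 -10.1] shift(after yaw) [ 31.3 -10.4] down 2.7 yaw 0.7
```

```bash
python3 -m pendant '[[0,0.0155,-0.005,0,0.7],[0,0.0157,-0.0052,0,0],[0,0,0,0,0],[0,0,0,0.015,0],[0,0,0,0.02,0],[0,0,0,0.02,0],[0,0,0,0,0]]';python3 - <<'E'
from h import *
go(.4898,.1943,.302,71.7)
p,d=bot.read_camera("top");C=cloud("top",d);B=np.array([.524,.183]);c,s=np.cos(np.radians(71.7)),np.sin(np.radians(71.7));x=(C[...,:2]-B)@[c,s];y=(C[...,:2]-B)@[-s,c]
m=(d>0)&(C[...,2]>.11)&(C[...,2]<.16)&(abs(x)<.062)&(abs(y-.036)<.02)
print(m.sum(),x[m].min() if m.any() else 0,x[m].max() if m.any() else 0,np.median(y[m]))
P,D=bot.read_camera("scene");cv2.imwrite("pics/ins1.png",np.hstack([cv2.resize(p[190:310,150:270],(400,400),interpolation=2),cv2.resize(P[110:230,180:300],(400,400),interpolation=2)]))
E
```

```text
t: 17.82
eef_pos: [0.4914, 0.1866, 0.3041]
tool_rot: [-0.001, 0.814, 0.581, -0.002]
contact_force: [-0.1, 0.3, -1.3]
gripper_width: 0.042
grasp_force: 42.3
now [0.4914 0.1866 0.3041] phi 71.11 tilt [-0.001 -0.002] F [-0.1  0.3 -1.3] w 0.042 g 42.3
mm shift(then yaw) [ 6.8 -4. ] shift(after yaw) [ 6.8 -3.9] down 2.1 yaw -0.6
0 0 0 nan
  return _methods._mean(a, axis=axis, dtype=dtype,
  ret = ret.dtype.type(ret / rcount)
```

View pics/ins1.png

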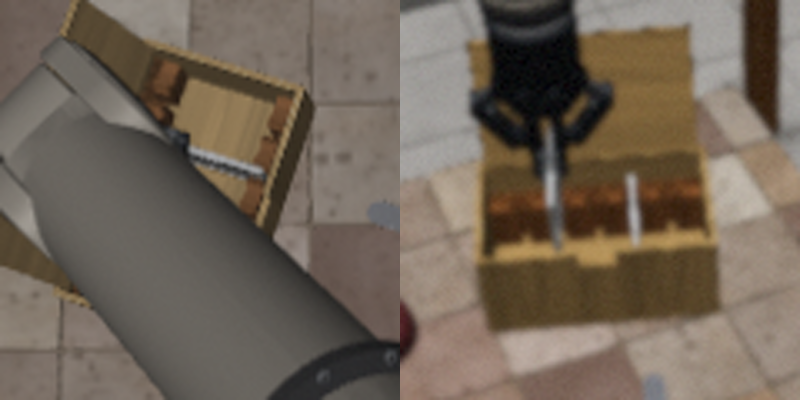

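The plate hangs over the groove at scene crop (553,200), left of the stored one, and its front end is near the rim. I'll correct by about 7 mm and then descend.

```bash
python3 -m pendant '[[0,0.0068,-0.004,0,-0.6],[0,0,0,0,0],[0,0,0,0,0]]' >/dev/null;python3 - <<'E'
from h import *
for i in range(3):
  go(.4898,.1943,.302,71.7)
  p,d=bot.read_camera("scene")
C=cloud("scene",d);B=np.array([.524,.183]);c,s=np.cos(np.radians(71.7)),np.sin(np.radians(71.7));x=(C[...,:2]-B)@[c,s];y=(C[...,:2]-B)@[-s,c]
m=(d>0)&(C[...,2]>.098)&(C[...,2]<.145)&(x>-.08)&(x<-.02)&(abs(y-.036)<.02)
print(m.sum(),np.percentile(x[m],[1,5,50]),np.percentile(y[m],[5,50,95]))
E
```

```text
now [0.491  0.1959 0.3079] phi 71.68 tilt [0. 0.] F [ 0.3 -1.  -0.1] w 0.044 g 42.4
mm shift(then yaw) [-1.9 -0.7] shift(after yaw) [-1.9 -0.7] down 5.9 yaw -0.0
now [0.4911 0.1958 0.3078] phi 71.66 tilt [0.    0.001] F [-0.9 -0.4 -1.2] w 0.044 g 42.4
mm shift(then yaw) [-1.9 -0.7] shift(after yaw) [-1.9 -0.8] down 5.8 yaw -0.0
now [0.4912 0.1958 0.3077] phi 71.64 tilt [0.    0.001] F [-0.4 -0.1  0. ] w 0.041 g 42.4
mm shift(then yaw) [-1.8 -0.8] shift(after yaw) [-1.8 -0.8] down 5.7 yaw -0.1
25 [-0.05707962 -0.05538129 -0.05276309] [0.03379323 0.03564404 0.03852753]
```

```bash
python3 -m pendant '[[0,-0.0005,-0.0005,0.012,0],[0,0,0,0.01,0],[0,0,0,0.008,0],[0,0,0,0.008,0],[0,0,0,0,0]]';python3 -m pendant '[[0,0,0,0.008,0],[0,0,0,0.008,0],[0,0,0,0.008,0],[0,0,0,0.008,0],[0,0,0,0,0]]'
```

```text
t: 18.73
eef_pos: [0.4903, 0.1949, 0.267]
tool_rot: [-0.0, 0.811, 0.585, -0.001]
contact_force: [2.4, -1.1, -2.3]
gripper_width: 0.046
grasp_force: 42.3
t: 19.15
eef_pos: [0.4905, 0.1949, 0.2355]
tool_rot: [-0.0, 0.811, 0.585, -0.001]
contact_force: [2.4, -0.3, -1.6]
gripper_width: 0.045
grasp_force: 42.3
```

```bash
python3 -m pendant '[[0,0,0,0.003,0],[0,0,0,0.002,0],[0,0,0,0,0]]'
```

```text
t: 19.4
eef_pos: [0.4906, 0.1953, 0.2332]
tool_rot: [0.001, 0.811, 0.585, -0.0]
contact_force: [-1.8, -3.9, 12.6]
gripper_width: 0.046
grasp_force: 44.2
```

```bash
python3 -m pendant '[[0.022,0,0,0,0],[0.022,0,0,0,0],[0.022,0,0,0,0],[0.022,0,0,-0.01,0],[0.022,0,0,-0.02,0],[0.022,0,0,-0.03,0],[0.022,-0.01,0.003,-0.02,0],[0.028,-0.03,0.0088,0,0],[0.028,-0.034,0.0099,0,0],[0.028,-0.034,0.0099,0,0],[0.028,-0.034,0.0099,0,0],[0.028,-0.034,0.0099,0,0]]';python3 -m pendant '[[0.028,-0.034,0.0099,0,0],[0.028,-0.034,0.0099,0,0],[0.028,-0.034,0.0099,0,0],[0.028,-0.034,0.0099,0,0],[0.028,-0.034,0.0099,0,0],[0.028,-0.034,0.0099,0,0],[0.028,-0.034,0.0099,0,0],[0.028,-0.034,0.0099,0,-7],[0.028,-0.02,0.006,0,-7],[0.028,0,0,0,-7],[0.028,0,0,0,0]]';python3 - <<'E'
from h import *
p,d=bot.read_camera("top");C=cloud("top",d)
m=(d>0)&(C[...,2]>.068)&(C[...,2]<.1);m[:,:340]=0;m[:225]=0;m[:,440:]=0
n,l,s,ce=cv2.connectedComponentsWithStats(m.astype(np.uint8))
for i in range(1,n):
    if s[i,4]>20:print(s[i],rect(C[l==i]))
go(.473,-.298,.236,92.9)
c,s=np.cos(np.radians(71.7)),np.sin(np.radians(71.7));B=np.array([.524,.183]);x=(C[...,:2]-B)@[c,s];y=(C[...,:2]-B)@[-s,c]
for g in(-.072,-.036,0,.036,.072):
    m=(d>0)&(C[...,2]>.062)&(C[...,2]<.085)&(abs(x)<.042)&(abs(y-g)<.014);print(g,m.sum(),np.median(y[m]) if m.any() else 0,np.median(C[...,2][m]) if m.any() else 0)
E
```

```text
t: 20.4
eef_pos: [0.4833, 0.0106, 0.3127]
tool_rot: [0.0, 0.811, 0.585, 0.0]
contact_force: [1.0, 0.1, -0.4]
gripper_width: 0.323
grasp_force: 0.0
t: 21.32
eef_pos: [0.4746, -0.2936, 0.3122]
tool_rot: [-0.0, 0.69, 0.723, 0.0]
contact_force: [-1.2, 0.4, 0.4]
gripper_width: 0.326
grasp_force: 0.0
[366 264  23   5  48] [469.4, -273.2, 5.6, 58.0, 5.1]
[367 278  25   4  57] [434.4, -275.4, 5.3, 63.0, 1.7]
now [ 0.4749 -0.2921  0.3122] phi 92.44 tilt [-0.  0.] F [ 0.1  0.2 -0.5] w 0.327 g 0.0
mm shift(then yaw) [-5.8 -2.2] shift(after yaw) [-5.8 -2.2] down 76.2 yaw -0.5
-0.072 0 0 0
-0.036 74 -0.034879182357933816 0.07450819365502132
0 0 0 0
0.036 70 0.0380593880207875 0.07532764260722158
0.072 1 0.05845379779388192 0.0627378781966127
```

```bash
python3 -m pendant '[[0.028,-0.0067,-0.0042,0.01,0],[0.028,0,0,0.02,0],[0.028,0,0,0.02,0],[0.028,0,0,0.015,0],[0.028,0,0,0.009,0],[0.028,0,0,0.002,0],[0.028,0,0,0,0]]' ; python3 -m pendant '[[0,0,0,0,0],[0,0,0,0,0],[0,0,0,0,0],[0,0,0,0,0],[0,0,0,0,0],[0,0,0,0,0]]' 40;python3 - <<'E'
from h import *
go(.473,-.298,.236,92.9)
E
```

```text
t: 21.95
eef_pos: [0.4712, -0.2981, 0.2356]
tool_rot: [-0.001, 0.691, 0.723, -0.0]
contact_force: [0.4, 0.7, -0.4]
gripper_width: 0.333
grasp_force: 0.0
t: 22.45
eef_pos: [0.4717, -0.2989, 0.2368]
tool_rot: [0.001, 0.691, 0.723, 0.0]
contact_force: [0.1, 0.3, 5.8]
gripper_width: 0.047
grasp_force: 43.1
now [ 0.4717 -0.2989  0.2368] phi 92.62 tilt [0.001 0.   ] F [0.1 0.3 5.8] w 0.047 g 43.1
mm shift(then yaw) [0.8 1.3] shift(after yaw) [0.8 1.3] down 0.8 yaw -0.3
```

```bash
python3 -m pendant '[[0,0,0,-0.01,0],[0,0,0,-0.02,0],[0,0,0,-0.03,0],[0,0,0,-0.03,0],[0,0,0,-0.03,0],[0,0,0,-0.005,7],[0,0,0,0,7],[0,0,0,0,6.9],[0,0.016,-0.0034,0,0],[0,0.03,-0.0064,0,0],[0,0.034,-0.0072,0,0],[0,0.034,-0.0072,0,0]]' >/dev/null;python3 -m pendant '[[0,0.034,-0.0072,0,0],[0,0.034,-0.0072,0,0],[0,0.034,-0.0072,0,0],[0,0.034,-0.0072,0,0],[0,0.034,-0.0072,0,0],[0,0.034,-0.0072,0,0],[0,0.034,-0.0072,0,0],[0,0.034,-0.0072,0,0],[0,0.034,-0.0072,0,0],[0,0.034,-0.0072,0,0],[0,0.018,-0.004,0,0],[0,0,0,0,0]]';python3 - <<'E'
from h import *
go(.5247,.1837,.307,71.7)
E
```

```text
t: 24.45
eef_pos: [0.5231, 0.186, 0.3618]
tool_rot: [-0.001, 0.808, 0.589, 0.001]
contact_force: [-0.0, 0.7, -1.0]
gripper_width: 0.045
grasp_force: 42.4
now [0.5231 0.186  0.3618] phi 72.13 tilt [-0.001  0.001] F [-0.   0.7 -1. ] w 0.045 g 42.4
mm shift(then yaw) [-1.7  2.3] shift(after yaw) [-1.7  2.3] down 54.8 yaw 0.4
```

```bash
python3 -m pendant '[[0,-0.0017,0.0023,0.015,0.4],[0,0,0,0.02,0],[0,0,0,0.017,0],[0,0,0,0.003,0],[0,0,0,0,0],[0,0,0,0,0]]' >/dev/null;python3 - <<'E'
from h import *
p,d=bot.read_camera("scene")
C=cloud("scene",d);B=np.array([.524,.183]);c,s=np.cos(np.radians(71.7)),np.sin(np.radians(71.7));x=(C[...,:2]-B)@[c,s];y=(C[...,:2]-B)@[-s,c]
m=(d>0)&(C[...,2]>.098)&(C[...,2]<.145)&(x>-.08)&(x<-.02)&(abs(y)<.02)
print(m.sum(),np.percentile(x[m],[1,5,50]),np.percentile(y[m],[5,50,95]))
go(.5247,.1837,.2325,71.7)
E
```

```text
25 [-0.06227541 -0.06217014 -0.05792975] [-0.00442655 -0.00244954  0.00063125]
now [0.5261 0.1784 0.3071] phi 71.3 tilt [0.    0.001] F [ 0.1 -1.2 -0.6] w 0.049 g 42.4
mm shift(then yaw) [ 4.6 -3. ] shift(after yaw) [ 4.6 -3. ] down 74.6 yaw -0.4
```

```bash
python3 -m pendant '[[0,0.0052,-0.0027,0,-0.4],[0,0,0,0,0],[0,0,0,0,0]]' >/dev/null;python3 - <<'E'
from h import *
p,d=bot.read_camera("scene")
C=cloud("scene",d);B=np.array([.524,.183]);c,s=np.cos(np.radians(71.7)),np.sin(np.radians(71.7));x=(C[...,:2]-B)@[c,s];y=(C[...,:2]-B)@[-s,c]
m=(d>0)&(C[...,2]>.098)&(C[...,2]<.145)&(x>-.08)&(x<-.02)&(abs(y)<.02)
print(m.sum(),np.percentile(x[m],[1,5,50]),np.percentile(y[m],[5,50,95]))
go(.5247,.1837,.2325,71.7)
E
python3 -m pendant '[[0,0,0,0.01,0],[0,0,0,0.01,0],[0,0,0,0.008,0],[0,0,0,0.008,0],[0,0,0,0,0]]'
```

```text
25 [-0.05732181 -0.05598333 -0.05262054] [-0.00169626  0.00053753  0.00310369]
now [0.5248 0.1847 0.3066] phi 71.76 tilt [0. 0.] F [-0.3 -0.8 -0.9] w 0.043 g 42.5
mm shift(then yaw) [-1.   0.2] shift(after yaw) [-1.   0.2] down 74.1 yaw 0.1
t: 25.72
eef_pos: [0.5247, 0.1839, 0.2679]
tool_rot: [-0.0, 0.81, 0.586, -0.001]
contact_force: [2.7, -0.5, -2.1]
gripper_width: 0.049
grasp_force: 42.3
```

```bash
python3 -m pendant '[[0,0,0,0.008,0],[0,0,0,0.008,0],[0,0,0,0.008,0],[0,0,0,0.008,0],[0,0,0,0,0]]';python3 -m pendant '[[0,0,0,0.003,0],[0,0,0,0.002,0],[0,0,0,0.001,0],[0,0,0,0,0]]'
```

```text
t: 26.13
eef_pos: [0.5248, 0.1839, 0.2364]
tool_rot: [-0.0, 0.81, 0.586, -0.001]
contact_force: [1.9, -1.0, -1.3]
gripper_width: 0.043
grasp_force: 42.3
t: 26.47
eef_pos: [0.5248, 0.1843, 0.2321]
tool_rot: [0.0, 0.81, 0.586, 0.0]
contact_force: [1.4, -0.2, -1.7]
gripper_width: 0.046
grasp_force: 42.3
```

```bash
python3 -m pendant '[[0,0,0,0.0015,0],[0,0,0,0.0015,0],[0,0,0,0,0]]'
```

```text
t: 26.72
eef_pos: [0.5252, 0.1845, 0.2318]
tool_rot: [0.001, 0.811, 0.586, 0.0]
contact_force: [-5.2, -5.6, 26.6]
gripper_width: 0.043
grasp_force: 46.5
```

```bash
python3 -m pendant '[[0.022,0,0,0,0],[0.022,0,0,0,0],[0.022,0,0,0,0],[0.022,0,0,-0.01,0],[0.022,0,0,-0.02,0],[0.022,0,0,-0.03,0],[0.022,-0.01,0.001,-0.02,0],[0.028,-0.03,0.0041,0,0],[0.028,-0.034,0.0046,0,0],[0.028,-0.034,0.0046,0,0],[0.028,-0.034,0.0046,0,0],[0.028,-0.034,0.0046,0,0]]' >/dev/null;python3 -m pendant '[[0.028,-0.034,0.0046,0,0],[0.028,-0.034,0.0046,0,0],[0.028,-0.034,0.0046,0,0],[0.028,-0.034,0.0046,0,0],[0.028,-0.034,0.0046,0,0],[0.028,-0.034,0.0046,0,0],[0.028,-0.034,0.0046,0,0],[0.028,-0.034,0.0046,0,-7],[0.028,-0.03,0.004,0,-7],[0.028,0,0,0,-6.5],[0.028,0,0,0,0]]';python3 - <<'E'
from h import *
p,d=bot.read_camera("top");C=cloud("top",d)
m=(d>0)&(C[...,2]>.068)&(C[...,2]<.1);m[:,:340]=0;m[:225]=0;m[:,440:]=0
n,l,s,ce=cv2.connectedComponentsWithStats(m.astype(np.uint8))
for i in range(1,n):
    if s[i,4]>20:print(s[i],rect(C[l==i]))
go(.435,-.299,.236,92)
c,s=np.cos(np.radians(71.7)),np.sin(np.radians(71.7));B=np.array([.524,.183]);x=(C[...,:2]-B)@[c,s];y=(C[...,:2]-B)@[-s,c]
for g in(-.072,-.036,0,.036,.072):
    m=(d>0)&(C[...,2]>.062)&(C[...,2]<.085)&(abs(x)<.042)&(abs(y-g)<.014);print(g,m.sum(),np.median(y[m]) if m.any() else 0,np.median(C[...,2][m]) if m.any() else 0)
E
```

```text
t: 28.63
eef_pos: [0.439, -0.2922, 0.3091]
tool_rot: [-0.0, 0.693, 0.721, 0.0]
contact_force: [0.2, 0.5, 1.0]
gripper_width: 0.328
grasp_force: 0.0
[367 278  22   4  51] [433.6, -270.9, 5.2, 55.1, 2.0]
now [ 0.4394 -0.2905  0.3091] phi 92.03 tilt [-0.  0.] F [-0.6  1.1  0.2] w 0.328 g 0.0
mm shift(then yaw) [-8.3 -4.7] shift(after yaw) [-8.3 -4.7] down 73.1 yaw 0.0
-0.072 0 0 0
-0.036 75 -0.034798581134577095 0.07401045398856748
0 71 0.0022966127240161577 0.07388919049527565
0.036 70 0.03801837000995981 0.07404349433856727
0.072 1 0.05843795615436834 0.062427898755410285
```

```bash
python3 -m pendant '[[0.028,-0.008,-0.005,0.01,0],[0.028,0,0,0.02,0],[0.028,0,0,0.02,0],[0.028,0,0,0.015,0],[0.028,0,0,0.008,0],[0.028,0,0,0.001,0],[0.028,0,0,0,0]]' ; python3 -m pendant '[[0,0,0,0,0],[0,0,0,0,0],[0,0,0,0,0],[0,0,0,0,0],[0,0,0,0,0],[0,0,0,0,0]]' 40;python3 - <<'E'
from h import *
go(.4346,-.2985,.236,92)
E
```

```text
t: 29.27
eef_pos: [0.4351, -0.2977, 0.2348]
tool_rot: [-0.0, 0.693, 0.721, -0.0]
contact_force: [0.9, -0.6, 0.4]
gripper_width: 0.329
grasp_force: 0.0
t: 29.77
eef_pos: [0.4354, -0.2985, 0.2357]
tool_rot: [0.001, 0.693, 0.721, 0.0]
contact_force: [-0.1, -0.1, 5.3]
gripper_width: 0.046
grasp_force: 43.1
now [ 0.4354 -0.2985  0.2357] phi 92.22 tilt [0.001 0.   ] F [-0.1 -0.1  5.3] w 0.046 g 43.1
mm shift(then yaw) [ 0.1 -0.8] shift(after yaw) [ 0.1 -0.8] down -0.3 yaw 0.2
```

```bash
python3 -m pendant '[[0,0,0,-0.01,0],[0,0,0,-0.02,0],[0,0,0,-0.03,0],[0,0,0,-0.03,0],[0,0,0,-0.03,0],[0,0,0,-0.005,7],[0,0,0,0,7],[0,0,0,0,6.5],[0,0.016,-0.0046,0,0],[0,0.03,-0.0086,0,0],[0,0.034,-0.0097,0,0],[0,0.034,-0.0097,0,0]]' >/dev/null;python3 -m pendant '[[0,0.034,-0.0097,0,0],[0,0.034,-0.0097,0,0],[0,0.034,-0.0097,0,0],[0,0.034,-0.0097,0,0],[0,0.034,-0.0097,0,0],[0,0.034,-0.0097,0,0],[0,0.034,-0.0097,0,0],[0,0.034,-0.0097,0,0],[0,0.034,-0.0097,0,0],[0,0.034,-0.0097,0,0],[0,0.025,-0.007,0,0],[0,0,0,0,0]]';python3 - <<'E'
from h import *
go(.4563,.2063,.306,71.7)
E
```

```text
t: 31.77
eef_pos: [0.4544, 0.205, 0.3611]
tool_rot: [-0.001, 0.808, 0.589, 0.002]
contact_force: [-0.3, -0.1, -0.8]
gripper_width: 0.048
grasp_force: 42.2
now [0.4544 0.205  0.3611] phi 72.17 tilt [-0.001  0.002] F [-0.3 -0.1 -0.8] w 0.048 g 42.2
mm shift(then yaw) [1.9 1.4] shift(after yaw) [1.9 1.4] down 55.1 yaw 0.5
```

```bash
python3 -m pendant '[[0,0.006,-0.0015,0.015,0],[0,0,0,0.02,0],[0,0,0,0.017,0],[0,0,0,0.003,0],[0,0,0,0,0],[0,0,0,0,0]]' >/dev/null;python3 - <<'E'
from h import *
p,d=bot.read_camera("scene")
C=cloud("scene",d);B=np.array([.524,.183]);c,s=np.cos(np.radians(71.7)),np.sin(np.radians(71.7));x=(C[...,:2]-B)@[c,s];y=(C[...,:2]-B)@[-s,c]
m=(d>0)&(C[...,2]>.098)&(C[...,2]<.145)&(x>-.08)&(x<-.02)&(abs(y-.072)<.02)
print(m.sum(),np.percentile(x[m],[1,5,50]),np.percentile(y[m],[5,50,95]))
go(.4563,.2063,.2297,71.7)
E
```

```text
38 [-0.06009027 -0.059253   -0.05497745] [0.07035619 0.07137253 0.07471473]
now [0.4563 0.2054 0.306 ] phi 71.7 tilt [0.    0.001] F [ 0.5 -0.4  0. ] w 0.049 g 42.2
mm shift(then yaw) [ 0.8 -0.2] shift(after yaw) [ 0.8 -0.2] down 76.3 yaw 0.0
```

```bash
python3 -m pendant '[[0,0.002,-0.0003,0.01,0],[0,0,0,0.01,0],[0,0,0,0.01,0],[0,0,0,0.008,0],[0,0,0,0,0]]';python3 -m pendant '[[0,0,0,0.008,0],[0,0,0,0.008,0],[0,0,0,0.008,0],[0,0,0,0.008,0],[0,0,0,0,0]]';python3 -m pendant '[[0,0,0,0.003,0],[0,0,0,0.0025,0],[0,0,0,0.0015,0],[0,0,0,0,0]]'
```

```text
t: 32.73
eef_pos: [0.4564, 0.2069, 0.2652]
tool_rot: [0.0, 0.81, 0.586, -0.001]
contact_force: [3.2, -1.0, -2.4]
gripper_width: 0.049
grasp_force: 42.1
t: 33.15
eef_pos: [0.4565, 0.2071, 0.2336]
tool_rot: [0.0, 0.81, 0.586, -0.0]
contact_force: [4.7, -1.8, -2.6]
gripper_width: 0.048
grasp_force: 41.9
t: 33.48
eef_pos: [0.4566, 0.2078, 0.2307]
tool_rot: [0.002, 0.811, 0.586, 0.0]
contact_force: [-5.4, -8.2, 35.5]
gripper_width: 0.044
grasp_force: 47.5
```

```bash
python3 -m pendant '[[0.018,0,0,-0.002,0],[0.018,0,0,0,0],[0.018,0,0,0,0],[0.018,0,0,-0.01,0],[0.018,0,0,-0.02,0],[0.018,0,0,-0.03,0],[0,0,0.01,-0.03,0],[0,0,0.015,-0.03,0],[0,0,0.02,-0.03,0],[0,0,0.02,-0.03,0],[0,0,0.006,-0.02,0],[0,0,0,0,0]]' >/dev/null;python3 - <<'E'
from h import *
go(.574,.335,.42,71.7)
p,d=bot.read_camera("top");C=cloud("top",d);q,e=bot.read_camera("scene")
c,s=np.cos(np.radians(71.7)),np.sin(np.radians(71.7));B=np.array([.524,.183]);x=(C[...,:2]-B)@[c,s];y=(C[...,:2]-B)@[-s,c]
for g in(-.072,-.036,0,.036,.072):
    m=(d>0)&(C[...,2]>.062)&(C[...,2]<.085)&(abs(x)<.042)&(abs(y-g)<.014);print(g,m.sum(),np.median(y[m]) if m.any() else 0,np.median(C[...,2][m]) if m.any() else 0)
cv2.imwrite("pics/in3.png",np.hstack([cv2.resize(p[170:340,130:300],(400,400),interpolation=2),cv2.resize(q[100:270,150:320],(400,400),interpolation=2)]))
E
```

```text
now [0.5259 0.1851 0.4347] phi 71.58 tilt [0.001 0.004] F [0.6 1.1 0.6] w 0.001 g 0.0
mm shift(then yaw) [157.4  -1.7] shift(after yaw) [157.4  -1.3] down 14.7 yaw -0.1
-0.072 0 0 0
-0.036 6 -0.03614277365577213 0.0748902500955773
0 0 0 0
0.036 0 0 0
0.072 0 0 0
```

View pics/in3.png

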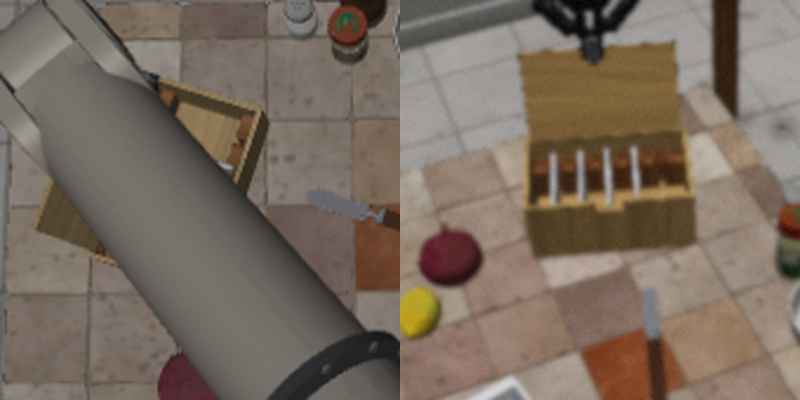

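All four inserts stand in their own grooves (scene crop x 553, 580, 607, 635), and the knife lies flat on the worktop. Next I'll close the lid from behind.

```bash
python3 -m pendant '[[0,0.015,0,0,0],[0,0.03,0,0,0],[0,0.03,0,0,0],[0,0.03,0,0,0],[0,0.03,0,0,0],[0,0.022,0,0,0],[0,0,0,0,0],[0,0,0,0.02,0],[0,0,0,0.025,0],[0,0,0,0.025,0],[0,0,0,0.002,0],[0,0,0,0,0]]' ;python3 - <<'E'
from h import *
go(.524+.062*.314,.183+.062*.9494,.363,71.7)
E
```

```text
t: 35.58
eef_pos: [0.5719, 0.3334, 0.3557]
tool_rot: [-0.0, 0.81, 0.586, -0.003]
contact_force: [-0.2, 0.4, 0.6]
gripper_width: -0.003
grasp_force: 0.0
now [0.5719 0.3334 0.3557] phi 71.77 tilt [-0.    -0.003] F [-0.2  0.4  0.6] w -0.003 g 0.0
mm shift(then yaw) [-95.8   1.6] shift(after yaw) [-95.8   1.8] down -7.3 yaw 0.1
```

```bash
python3 -m pendant '[[0,-0.015,0,0,0],[0,-0.015,0,0,0],[0,-0.015,0,0,0],[0,-0.01,0,0,0],[0,-0.01,0,0,0],[0,-0.01,0,0,0],[0,-0.01,0,0,0],[0,0,0,0,0]]'; python3 -m pendant '[[0,-0.008,0,0,0],[0,-0.008,0,0.001,0],[0,-0.007,0,0.001,0],[0,-0.008,0,0.002,0],[0,-0.008,0,0.002,0],[0,-0.007,0,0.0025,0],[0,-0.007,0,0.004,0],[0,-0.007,0,0.004,0],[0,-0.007,0,0.0046,0],[0,0,0,0,0]]'
python3 - <<'E'
from h import *
p,d=bot.read_camera("top");C=cloud("top",d);q,e=bot.read_camera("scene")
cv2.imwrite("pics/cl.png",np.hstack([cv2.resize(p[170:340,130:300],(400,400),interpolation=2),cv2.resize(q[80:250,150:320],(400,400),interpolation=2)]))
go(.524+(.005)*.314,.183+.005*.9494,.335,71.7)
E
```

```text
t: 36.25
eef_pos: [0.5461, 0.2516, 0.3581]
tool_rot: [0.001, 0.811, 0.585, -0.001]
contact_force: [-0.4, 0.4, -0.3]
gripper_width: 0.003
grasp_force: 0.0
t: 37.08
eef_pos: [0.5248, 0.1879, 0.3355]
tool_rot: [0.0, 0.811, 0.585, -0.002]
contact_force: [-0.4, -0.6, -0.4]
gripper_width: 0.002
grasp_force: 0.0
now [0.5252 0.1893 0.3365] phi 71.69 tilt [ 0.    -0.001] F [0.5 0.1 0.1] w 0.0 g 0.0
mm shift(then yaw) [-1.3  0.9] shift(after yaw) [-1.3  0.9] down 1.5 yaw -0.0
```

View pics/cl.png

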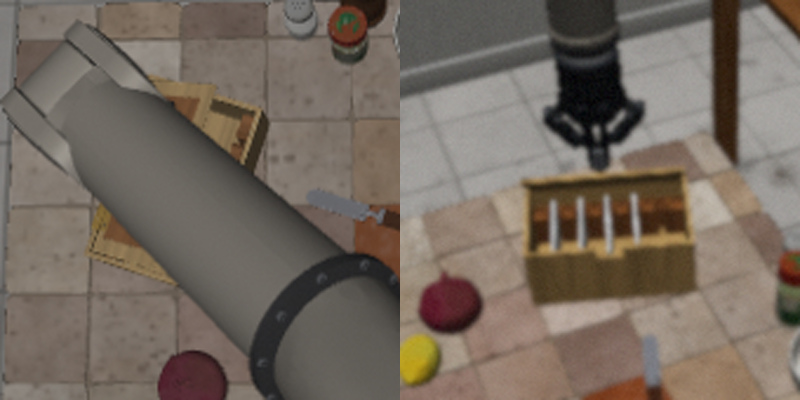

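The lid is coming down, now about 45°. I'll continue.

```bash
python3 -m pendant '[[0,-0.006,0,0.006,0],[0,-0.006,0,0.006,0],[0,-0.006,0,0.006,0],[0,-0.005,0,0.007,0],[0,-0.005,0,0.008,0],[0,-0.004,0,0.008,0],[0,-0.002,0,0.007,0],[0,-0.002,0,0.006,0],[0,-0.001,0,0.004,0],[0,0,0,0,0]]'; python3 -m pendant '[[0,0,0,0.003,0],[0,0,0,0.002,0],[0,0,0,0.002,0],[0,0,0,0,0]]'
```

```text
t: 38.02
eef_pos: [0.5133, 0.1544, 0.2778]
tool_rot: [-0.0, 0.81, 0.586, -0.001]
contact_force: [0.5, -0.4, 0.8]
gripper_width: 0.001
grasp_force: 0.0
t: 38.35
eef_pos: [0.5136, 0.1549, 0.2717]
tool_rot: [-0.0, 0.81, 0.586, -0.0]
contact_force: [-1.2, -0.2, -0.5]
gripper_width: -0.002
grasp_force: 0.0
```

```bash
python3 -m pendant '[[0,0,0,0.002,0],[0,0,0,0.001,0],[0,0,0,0,0]]'; python3 -m pendant '[[0,0,0,0.001,0],[0,0,0,0.0005,0],[0,0,0,0,0]]'
python3 - <<'E'
from h import *
p,d=bot.read_camera("scene");C=cloud("scene",d)
c,s=np.cos(np.radians(71.7)),np.sin(np.radians(71.7));B=np.array([.524,.183]);x=(C[...,:2]-B)@[c,s];y=(C[...,:2]-B)@[-s,c]
m=(d>0)&(abs(y)<.095)&(abs(y)>.03)&(C[...,2]>.08)&(C[...,2]<.13)
for a in(-.066,-.055,-.045,.0): 
    k=m&(abs(x-a)<.004);print(a,k.sum(),np.median(C[...,2][k]))
E
```

```text
t: 38.6
eef_pos: [0.5137, 0.1548, 0.2688]
tool_rot: [-0.0, 0.81, 0.586, 0.0]
contact_force: [0.1, -0.4, 0.0]
gripper_width: -0.003
grasp_force: 0.0
t: 38.85
eef_pos: [0.5137, 0.1549, 0.2675]
tool_rot: [0.0, 0.81, 0.586, 0.0]
contact_force: [-1.1, -0.2, 1.6]
gripper_width: 0.002
grasp_force: 0.8
-0.066 173 0.09023333233550686
-0.055 78 0.09434530308260175
-0.045 85 0.09407942764626186
0.0 72 0.09347709993447303
```

```bash
python3 -m pendant '[[0,0,0,0.001,0],[0,0,0,0,0],[0,0,0,0,0]]';python3 -m pendant '[[0,0,0,0.001,0],[0,0,0,0,0],[0,0,0,0,0]]'
```

```text
t: 39.15
eef_pos: [0.5137, 0.155, 0.2674]
tool_rot: [0.0, 0.81, 0.586, 0.0]
contact_force: [-3.3, -2.0, 11.3]
gripper_width: 0.001
grasp_force: 5.7
t: 39.4
eef_pos: [0.5137, 0.1551, 0.2672]
tool_rot: [0.001, 0.81, 0.586, -0.0]
contact_force: [-6.4, -3.9, 19.8]
gripper_width: 0.0
grasp_force: 10.3
```

Force rises with no further travel, so the lid is on its stop. I'll back off and check the final scene.

```bash
python3 -m pendant '[[0,0,0,-0.004,0],[0,0,0,-0.015,0],[0,0,0,-0.03,0],[0,0,0,-0.04,0],[0,-0.03,0.02,-0.04,0],[0,-0.035,0.02,-0.03,0],[0,-0.035,0.02,0,0],[0,-0.035,0.02,0,0],[0,-0.035,0.02,0,0],[0,-0.035,0.02,0,0],[0,-0.035,0.02,0,0],[0,-0.035,0.02,0,0]]';python3 -m pendant '[[0,-0.035,0.015,0,0],[0,-0.035,0.015,0,0],[0,-0.035,0.015,0,0],[0,-0.035,0.015,0,0],[0,-0.02,0.01,0,0],[0,0,0,0,0]]'
python3 - <<'E'
from h import *
p,d=bot.read_camera("top");C=cloud("top",d);q,e=bot.read_camera("scene")
cv2.imwrite("pics/fin.png",np.hstack([cv2.resize(p[150:350,140:440],(400,267),interpolation=2),cv2.resize(q[110:310,140:440],(400,267),interpolation=2)]))
c,s=np.cos(np.radians(71.7)),np.sin(np.radians(71.7));B=np.array([.524,.183]);x=(C[...,:2]-B)@[c,s];y=(C[...,:2]-B)@[-s,c]
m=(d>0)&(abs(y)<.095)&(C[...,2]>.07)&(C[...,2]<.13)
for a in(-.065,-.055,-.045,0,.04): 
    k=m&(abs(x-a)<.005);print(a,k.sum(),np.median(C[...,2][k]) if k.any() else 0)
for n in("knife","bowl","spice_jar","salt"):
    r=bot.trace(n,"top")
    if r:
        P=C[r[0]["mask"]&(d>0)];print(n,rect(P),np.percentile(P[:,2],[5,95]))
E
```

```text
t: 40.4
eef_pos: [0.5757, -0.144, 0.4102]
tool_rot: [0.0, 0.81, 0.586, -0.0]
contact_force: [1.0, -0.3, -0.1]
gripper_width: 0.002
grasp_force: 0.0
t: 40.9
eef_pos: [0.5908, -0.3233, 0.4088]
tool_rot: [0.001, 0.813, 0.582, -0.001]
contact_force: [-0.9, -0.6, 0.2]
gripper_width: -0.0
grasp_force: 0.0
-0.065 275 0.09155573030323992
-0.055 274 0.09285567997727776
-0.045 277 0.09347516483673585
0 267 0.09356158648005075
0.04 264 0.09393725955500834
knife [492.2, -49.5, 183.7, 21.3, 72.5] [-0.00151252  0.02247476]
bowl [783.3, -159.5, 127.6, 299.4, 69.5] [0.00411885 0.05698593]
spice_jar [703.2, -14.0, 51.7, 51.2, 19.7] [0.01539174 0.10885206]
salt [896.4, 77.3, 384.9, 46.2, 11.0] [-0.00080786  0.08814621]
```

View pics/fin.png

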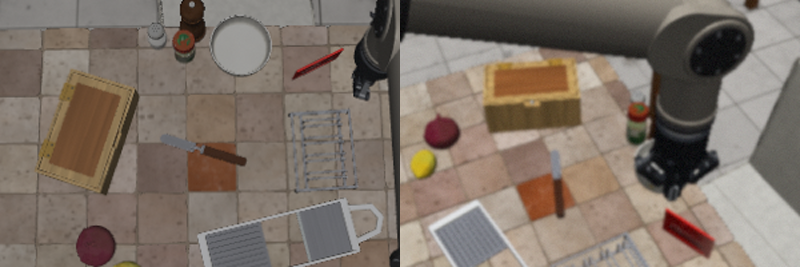

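The lid is flush, the drainer is empty, and the knife lies flat at top crop (205,150). The bowl, spice jar and salt stand where they were.

```bash
python3 -c "
from station import bot
print(bot.hand_in())"
```

```text
the job is handed in; nothing more can be done
None
```

I handed the job in at about 41 s of the 210 s: all three washed inserts are home in grooves of their own beside the stored one, the lid is closed flush, the knife lies flat on the worktop, and the bowl, spice jar and salt look unmoved in the last picture.

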